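# Load the glue bottles into their carrier and lock the keeper bar

### The arm

A 7-joint arm with a two-finger parallel gripper is mounted at the origin on the work surface. World frame = base frame: x ahead of the robot, y to its left, z up, the work surface at z = 0. Lengths are in m, angles in rad, forces in N, time in s.
With the tool pointing down it reaches from about 0.425 to 0.875 m from the base axis. Payload 4.7 kg.
Tool frame: the origin (TCP) lies midway between the tips of the shut fingers; the grasp point (between the pads) lies 19 mm behind it; z points along the fingers, x is the direction in which the jaws open and shut, and the axes are right-handed (so a half turn about z gives the same grasp; the last joint's range is limited). The gripper opens to 87 mm and grips with 3 to 60 N. Pads are 19 mm wide; open, the fingers measure 117 mm over their backs; the gripper's body (75 mm by 190 mm) begins 51 mm behind the grasp point.
Start: joints at [1.296, 0.321, -0.07, 1.45, 0.023, 1.371, -0.057], TCP at [0.185, -0.623, 0.223] pointing down, gripper open.
Joint ranges: [-2.86, 2.86], [-0.3, 2.09], [-1.38, 1.24], [0.06, 2.45], [-1.56, 4.7], [0.09, 2.05], [-2.69, 2.69]. Speed limits (rad/s): [2.57, 2.57, 3.14, 3.14, 3.14, 3.14, 3.14].

### API

Orientations are given as a rotation vector (axis times angle).
In Python, from bench import get_state, eyes, ticket gives the robot as it stands.
- The arm moves only by the tool carry_out, never from a script. Its argument "motion" is a list of rows, each a list of 2 entries, a list of its own where there are three numbers: the shift along the world's x, y, z in m, then the turn about the world's z in rad. A call has 1 to 20 rows; each row is the pose to reach, as a shift and turn from the pose commanded when the call began; what a row does not reach only later rows make up. A row lasts 1/10 s, in which the tool goes at most 50 mm and 8.59 degrees, less where a joint would pass 70% of its speed; a pose out of reach is approached as far as the arm can. A call with a gripper value outside its range is refused whole. "grip" is the gripper command: -1 is fully open, 1 is shut, values between are in proportion, set as the call begins (left out, the last holds). The fingers move at their own pace and stop on an object; "squeeze" is the grip in N (left out, the last holds). Time passes only in rows, so rows that repeat a pose let the fingers close. It gives the time, the measured TCP pose, the force and the opening at its end, in the units of the state.
- get_state(): the state, without advancing time (a new reading comes with each control period).
- eyes.get_image(name): name is "scene" or "top" or "wrist"; returns a dict with "pixels" (384x512x3 uint8, blue, green, red), "mtx" (3x3 intrinsics, pixels), "extrinsics" (4x4, takes a point from camera to world coordinates). Camera axes: x right, y down, z forward; pixel columns grow to the right and rows downward; lengths in m; the calibration is good to about 2 mm. A picture is of the moment at which its call begins. There is no depth.
- ticket.close_job(): hands the job in, once; it reports no verdict.
The state is a dict: "time": time; "joint_positions": joint angles; "qd": joint speeds; "joint_torque": joint torques, N m; "position": TCP position; "tool_rot": TCP orientation; "ft_force": force on the tool from outside, world axes, zero at the start; "torque": the same for the moment, N m; "grip_width": opening from 0.0 (shut) to 1.0 (fully open).
Only numpy, scipy, OpenCV 4.12 (cv2) and the standard library are available. Lean on these libraries where they do the work, as an engineer would, in place of code of your own. Each camera call takes 0.05 s, during which the arm holds its last target. There are 200 camera calls.

### The job

Get the glue bottles ready to be carried to the class: stand every glue bottle on the bench upright on the floor of the plywood carrier, then swing the keeper bar shut across its front until it snaps into the roller catch, and last throw the hinged loop over the bar's pin until it lies flat. Set the bottles down without dropping or tipping any, and leave the cup, the tape and the offcut where they are.

Things in the scene. Friction and masses are not known exactly. Their poses are not given: they have to be found in the camera images.
- bottle1_mid (a point): white plastic glue bottle: round body 60 mm in diameter, 86 mm tall, then a neck and a grey screw cap 40 mm in diameter, from 94 to 132 mm above the underside; about 220 g. This point: on its axis half-way up, 66 mm above the underside, 47 mm below the cap's middle; z up along the bottle. Starts upright on the bench; None if it is absent in this run
- bottle2_mid (a point): another such bottle, the same in every size; this point is on its axis 66 mm above its underside; None if it is absent in this run
- bottle3_mid (a point): another such bottle, the same in every size; this point is on its axis 66 mm above its underside; None if it is absent in this run
- bottle4_mid (a point): another such bottle, the same in every size; this point is on its axis 66 mm above its underside; None if it is absent in this run
- bottle5_mid (a point): another such bottle, the same in every size; this point is on its axis 66 mm above its underside; None if it is absent in this run
- bottle6_mid (a point): another such bottle, the same in every size; this point is on its axis 66 mm above its underside; None if it is absent in this run
- carrier: plywood bottle carrier, fixed to the bench. Origin: centre of its underside, on the bench; x points from its open front to its back, y along its length, z up. The front has no wall, only the keeper bar, whose inner face when shut is at x = -89 mm. Outside the y = -132 mm end is a steel bracket with the roller catch and the throw-over loop
- carrier_floor (a point): middle of the carrier's flat floor, 6 mm above the bench, same axes as the carrier. Floor from x = -105 to +95 mm; end panels (12 mm thick, tops 90 mm above the bench) with inner faces at y = -120 and +120 mm; back rail (10 mm thick, top 70 mm above the bench) with inner face at x = +85 mm. Room for two rows of three bottles
- catch (a point): top centre of the roller catch's steel block, 92 mm above the bench (40 mm along x, 22 mm along y), at x = -98, y = -205 mm of the carrier; its spring roller looks to +y
- keeper (a joint): the keeper bar's angle about its upright hinge, rad: 0 shut across the carrier's front; grows as its free end swings out to the front, to 1.5; it stays where it is left. Over the last 0.05 rad its free end rides over a spring roller (up to about 8 N there); once past, below about 0.025 rad, the roller snaps it home and holds it shut
- keeper_end (a point): top of the keeper bar's free end, 317 mm from its hinge axis. The bar is flat steel, 6 mm thick, 20 mm high, from 70 to 90 mm above the bench
- loop (a joint): the throw-over loop's angle about its level pivot, rad: 0 lying level towards the carrier's front, over the pin of the shut bar (closed); pi/2 standing upright; larger leaning towards the back, to 2.4. Its stiff pivot (0.06 N m) keeps it where it is left. If closed before the bar is shut, it blocks the pin
- keeper_hinge (a point): a point on the keeper bar's hinge axis, 80 mm above the bench, at x = -92, y = +132 mm of the carrier
- keeper_knob (a point): middle of the black upright knob (22 mm in diameter, 92 to 130 mm above the bench) that stands on the keeper bar 177 mm from its hinge axis
- keeper_pin (a point): top of the upright steel pin (8 mm in diameter, from the bar's top to 117 mm above the bench) on the keeper bar, 292 mm from its hinge axis and 25 mm from its free end; the loop drops over it
- loop_tab (a point): middle of the thumb tab (26 x 26 mm, 4 mm thick) at the loop's free end, 92 mm from the pivot axis. The loop is a flat U of 7 mm steel rod: two arms 36 mm apart, an 8 mm cross rod 77 mm from the pivot axis, and the tab beyond it
- loop_pivot (a point): middle of the loop's pivot axis, 96 mm above the bench, at x = -35, y = -160 mm of the carrier; the axis runs along the carrier's y
- cup: bystander: a white cup, 80 mm across and 95 mm tall, upright; origin: centre of its underside
- tape: bystander: a roll of tape lying flat, 100 mm across and 36 mm high; origin: centre of its underside
- offcut: bystander: a pine offcut 130 x 70 x 40 mm, long along its x; origin: centre of its underside
Things that resemble listed ones, but are neither listed nor needed, are in the scene too. What is shaped like the part that bears bottle1_mid but purple is not meant.

How it is judged:
By the outcome, as a careful person would: the job done as asked, in the order asked, and still so for the second after the job is handed in, with the robot touching nothing.
Of bottle1, bottle2, bottle3, bottle4, bottle5, bottle6 only 4 to 6 are there at a start; the rules pass over those that are not, and their reading is None.
At some moment in a run one of bottle1, bottle2, bottle3, bottle4, bottle5, bottle6 may be knocked a few centimetres aside while the robot is not near it.
It also fails if it takes over 210 s, if anything falls off the work surface, if the arm or the gripper's body presses on something with over 40 N, if the wrist force passes 120 N, or if a joint passes its speed limit or range.

## Working session

There is one attempt and no reset: what is moved stays moved. The work goes in short steps, Python scripts to look and compute and a tool call to move; the robot and the scene stay as the last step left them, time stands still between calls to the robot, and variables do not carry over. Pictures are saved under pics/ and viewed, about 12 in all and at most 16, crops included, and the job is handed in when it is done.

Besides the shell and the picture viewer there is one more tool, called by a JSON object that holds its "fn" and its "kwargs", one argument or row to a line. carry_out: Moves the arm, as the interface text tells. Its arguments: {"type":"object","properties":{"motion":{"type":"array","items":{"type":"array"}},"grip":{"type":"number"},"squeeze":{"type":"number"}},"required":["motion"]}

```bash
mkdir -p pics; ls
cat > h.py <<'E'
import numpy as np, cv2
from bench import get_state, eyes, ticket
def img(n,save=None):
    d=eyes.get_image(n); 
    if save: cv2.imwrite('pics/'+save+'.png',d['pixels'])
    return d
def ray(d,u,v,z):
    M=np.array(d['mtx']);E=np.array(d['extrinsics'])
    r=E[:3,:3]@np.linalg.solve(M,[u,v,1.]);o=E[:3,3]
    return o+r*(z-o[2])/r[2]
def proj(d,p):
    M=np.array(d['mtx']);E=np.array(d['extrinsics'])
    c=M@(E[:3,:3].T@(np.array(p)-E[:3,3]));return c[:2]/c[2]
E
python3 - <<'E'
from h import *
for n in('scene','top'):
    d=img(n,n+'0');print(n,np.round(d['mtx'],1).tolist(),np.round(d['extrinsics'],3).tolist())
print(get_state())
E
```

```text
pics
scene [[349.5, 0.0, 259.9], [0.0, 349.5, 185.5], [0.0, 0.0, 1.0]] [[-0.723, 0.412, -0.555, 1.028], [0.69, 0.409, -0.596, 0.483], [-0.018, -0.814, -0.58, 0.654], [0.0, 0.0, 0.0, 1.0]]
top [[494.7, 0.0, 251.2], [0.0, 494.7, 191.4], [0.0, 0.0, 1.0]] [[-0.086, -0.975, 0.207, 0.301], [-0.996, 0.083, -0.024, -0.039], [0.006, -0.208, -0.978, 1.251], [0.0, 0.0, 0.0, 1.0]]
{'time': 0.1, 'joint_positions': array([ 1.29609231,  0.3217535 , -0.07008348,  1.45155122,  0.02261626,
        1.37079581, -0.05690173]), 'qd': array([ 0.00122687, -0.00148303, -0.00027842, -0.0006986 , -0.00026988,
       -0.00050181, -0.00072069]), 'joint_torque': array([ 1.81362993e-04, -4.92572093e+01, -4.05614907e-01, -3.13399315e+01,
       -6.41347608e-02,  3.95116908e-02,  5.51747883e-05]), 'position': array([ 0.18493042, -0.62262274,  0.22156877]), 'tool_rot': array([-2.51726068e+00,  1.87805628e+00,  2.26447410e-03]), 'ft_force': array([-0.51462378,  0.59908221, -0.88209786]), 'torque': array([-0.02021956,  0.04177968,  0.0640044 ]), 'grip_width': 0.9993829170248232}
```

View pics/top0.png

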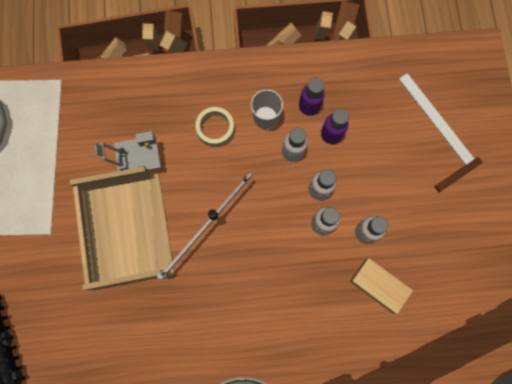

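View pics/scene0.png

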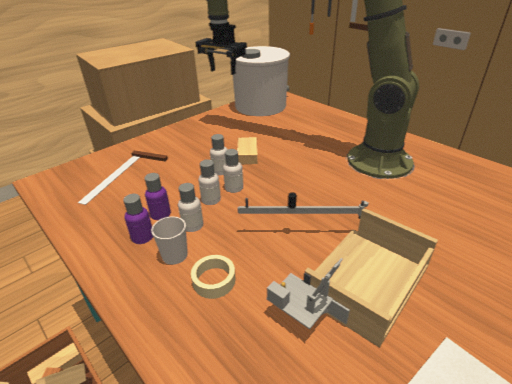

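The top view shows four white bottles (caps near px (298,135), (326,178), (329,214), (376,224)) and two purple decoys. The carrier is on the left, with its hinge near (163,275), the bar open towards (249,177), and the loop at about (105,152), leaning back.

Run:
```python
from h import *
d=img('top'); im=d['pixels']
c=im[120:300,60:260]; cv2.imwrite('pics/c1.png',cv2.resize(c,None,fx=4,fy=4,interpolation=cv2.INTER_CUBIC)[:600*2][:720,:800][:600])
c=im[60:250,240:400]; cv2.imwrite('pics/c2.png',cv2.resize(c,None,fx=3,fy=3,interpolation=cv2.INTER_CUBIC))
hsv=cv2.cvtColor(im,cv2.COLOR_BGR2HSV)
for nm,lo,hi in(('grey',0,50),):
  m=((hsv[...,1]<60)&(hsv[...,2]>50)).astype('u1')*255
  n,l,s,ce=cv2.connectedComponentsWithStats(m)
  for i in range(1,n):
    if s[i,4]>60: print(s[i],ce[i].round(1))
for u,v in((298,135),(326,178),(329,214),(376,224)):
  print(hsv[v-3:v+25:3,u].tolist())
```

```text
[ 400   74   74   90 1108] [436.4 118.8]
[307  78  16  16 190] [315.1  85.6]
[   0   80   61  155 8586] [ 27.5 154.7]
[252  90  31  38 910] [266.4 107.7]
[331 109  17  16 204] [339.6 116.7]
[283 128  24  33 571] [294.6 144.5]
[  95  132   65   38 1391] [134.6 152.5]
[310 170  26  30 558] [322.5 184.3]
[216 181  30  33 112] [230.5 196.8]
[312 208  27  26 537] [325.5 220.3]
[356 217  32  26 599] [371.2 229.1]
[156 219  56  60 264] [181.5 252.9]
[493 374  19  10 124] [504.2 379.7]
[221 378  45   6 116] [243.  380.3]
[[27, 22, 115], [24, 22, 116], [27, 20, 117], [27, 20, 114], [30, 12, 43], [15, 35, 101], [15, 35, 162], [14, 35, 96], [18, 39, 78], [16, 48, 79]]
[[24, 21, 119], [27, 19, 120], [23, 19, 121], [23, 21, 107], [30, 17, 44], [15, 36, 158], [15, 36, 127], [18, 37, 82], [11, 144, 117], [12, 158, 150]]
[[27, 19, 122], [27, 21, 124], [25, 22, 126], [25, 22, 127], [26, 22, 94], [15, 33, 107], [16, 35, 152], [15, 54, 94], [12, 157, 167], [12, 159, 152]]
[[27, 19, 120], [24, 21, 121], [27, 19, 122], [24, 21, 121], [23, 19, 55], [15, 36, 155], [14, 37, 131], [12, 150, 143], [12, 160, 155], [12, 159, 167]]
```

View pics/c1.png

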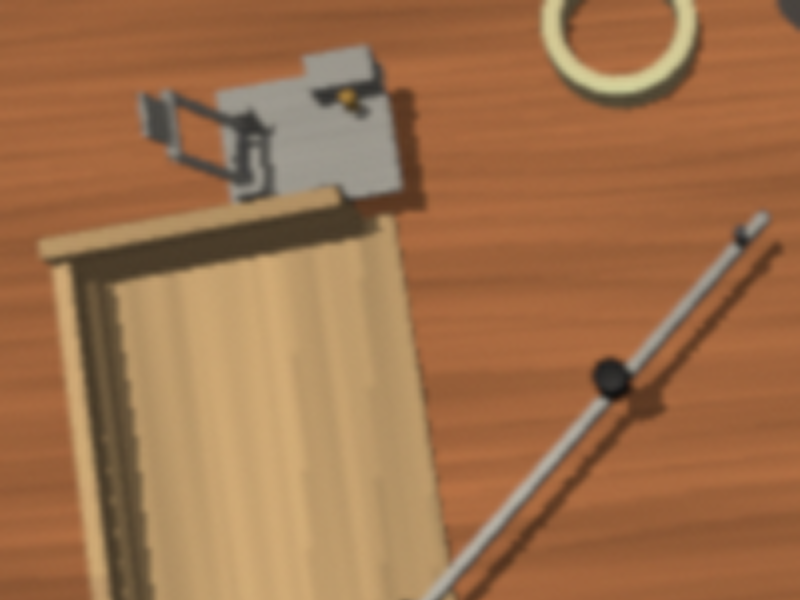

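View pics/c2.png

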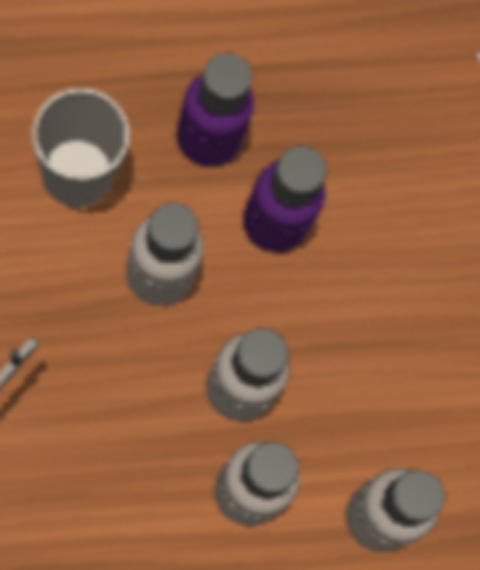

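Crop 1: catch block top is at about (145,136), loop tab at (99,149), loop pivot at about (122,158), knob at (212,215), pin at (245,179). Crop 2: cap tops are at (298,136), (328,177), (331,216), (379,225).

Run:
```python
from h import *
d=img('top')
R=lambda u,v,z:ray(d,u,v,z)[:2].round(4)
for n,u,v in(('A',298,136),('B',327.7,177.3),('C',330.7,215.7),('D',378.7,225)):print(n,R(u,v,.132),np.linalg.norm(R(u,v,.132)).round(3))
ct=R(145.2,136.2,.092);pin=R(245.2,178.8,.117);knob=R(212.5,214,.130)
e=pin-knob;e/=np.linalg.norm(e)
h=knob-e*.177
print('catch',ct,'pin',pin,'knob',knob,np.linalg.norm(pin-knob),'hinge',h, 'hinge img',R(163,275,.09))
# carrier fit: hinge (-.092,.132), catch(-.098,-.205); panel edge dir
a=R(60+42/4,120+240/4,.09);b=R(60+338/4,120+188/4,.09);print('panel len',np.linalg.norm(a-b),'expect ~.2', 'yaw',np.degrees(np.arctan2(*(a-b)[::-1])))
v=ct-h;w=np.array([-.098+.092,-.205-.132]);print(np.linalg.norm(v),np.linalg.norm(w))
yaw=np.arctan2(v[1],v[0])-np.arctan2(w[1],w[0])
Rm=np.array([[np.cos(yaw),-np.sin(yaw)],[np.sin(yaw),np.cos(yaw)]])
o=(h+ct)/2-Rm@np.array([-.095,-.0365]);print('yaw',yaw,np.degrees(yaw),'o',o)
def W(x,y):return o+Rm@[x,y]
np.savez('car.npz',o=o,yaw=yaw)
im=d['pixels'].copy()
def dr(x,y,z):
    p=proj(d,[*W(x,y),z]);cv2.circle(im,tuple((p*8).round().astype(int)),6,(0,255,0),1,cv2.LINE_AA,3)
for x,y,z in((-.105,-.12,.006),(-.105,.12,.006),(.095,-.132,.09),(.095,.132,.09),(-.105,-.132,.09),(-.105,.132,.09),(-.035,-.160,.096),(-.098,-.205,.092),(.085,-.12,.07),(.085,.12,.07)):dr(x,y,z)
cv2.imwrite('pics/c3.png',cv2.resize(im[120:300,60:260],None,fx=3,fy=3,interpolation=cv2.INTER_CUBIC))
print('loop',W(-.035,-.16),'tab@.13',R(99.2,149.3,.17))
for x,y in((-.045,-.07),(-.045,0),(-.045,.07),(.045,-.07),(.045,0),(.045,.07)):print(x,y,W(x,y).round(3),np.linalg.norm(W(x,y)).round(3))
```

```text
A [ 0.6623 -0.1889] 0.689
B [ 0.5562 -0.2472] 0.609
C [ 0.4657 -0.2434] 0.525
D [ 0.435  -0.3501] 0.558
catch [0.7063 0.1791] pin [ 0.5726 -0.0557] knob [0.4931 0.0262] 0.11413965130488178 hinge [0.36981681 0.15320494] hinge img [0.3672 0.1526]
panel len 0.17932676877700104 expect ~.2 yaw 95.50394517834671
0.3374781314557479 0.33705340823080243
yaw 1.6654051590352847 95.42068679203548 o [0.4927472  0.25727955]
loop [0.65533804 0.23755092] tab@.13 [0.6567 0.2696]
-0.045 -0.07 [0.567 0.219] 0.608
-0.045 0 [0.497 0.212] 0.541
-0.045 0.07 [0.427 0.206] 0.474
0.045 -0.07 [0.558 0.309] 0.638
0.045 0 [0.488 0.302] 0.574
0.045 0.07 [0.419 0.295] 0.513
```

View pics/c3.png

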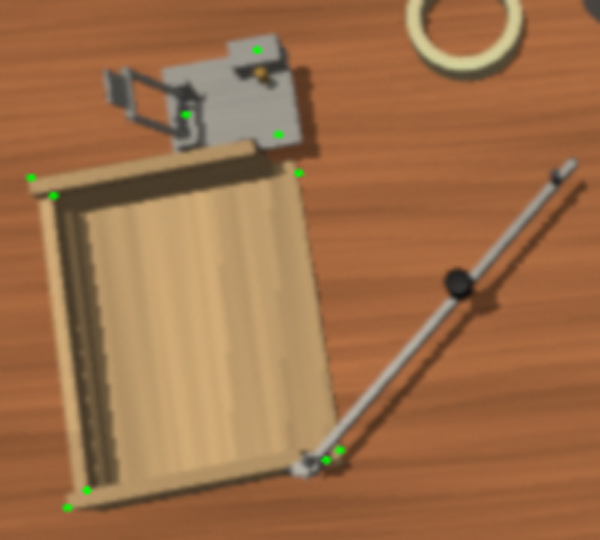

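Carrier fit agrees: catch–hinge distance is 337.5 mm against 337.1 expected, and the panel yaw matches at about 95.4°. I'll approach bottle D.

{"fn": "carry_out", "kwargs": {
  "motion": [
    [[0.04,0.04,0],0],
    [[0.08,0.08,0],0],
    [[0.115,0.12,0],0],
    [[0.15,0.155,0],0],
    [[0.18,0.19,0],0],
    [[0.21,0.225,0],0],
    [[0.235,0.255,0],0],
    [[0.25,0.273,-0.02],0],
    [[0.25,0.273,-0.02],0],
    [[0.25,0.273,-0.02],0],
    [[0.25,0.273,-0.02],0]
  ],
  "grip": -1,
  "squeeze": 25
}}

```text
time: 1.3
position: [0.4341, -0.3519, 0.203]
tool_rot: [2.515, -1.881, 0.001]
ft_force: [0.5, -0.4, -0.2]
grip_width: 0.996
```

Run:
```python
from h import *
s=get_state();print(s['time'],s['position'],s['tool_rot'],s['joint_positions'].round(2))
d=img('wrist','w1');print(np.round(d['mtx'],1).tolist(),np.round(d['extrinsics'],3).tolist(),proj(d,[.435,-.35,.132]))
```

```text
1.3 [ 0.43411218 -0.35185849  0.20295222] [ 2.51479206e+00 -1.88127631e+00  8.17068055e-04] [ 0.91  0.15 -0.31  1.7   0.05  1.29 -0.69]
[[342.4, 0.0, 253.5], [0.0, 342.4, 193.7], [0.0, 0.0, 1.0]] [[0.283, -0.923, -0.262, 0.505], [-0.959, -0.272, -0.078, -0.33], [0.001, 0.274, -0.962, 0.365], [0.0, 0.0, 0.0, 1.0]] [252.71249033 202.47116895]
```

View pics/w1.png

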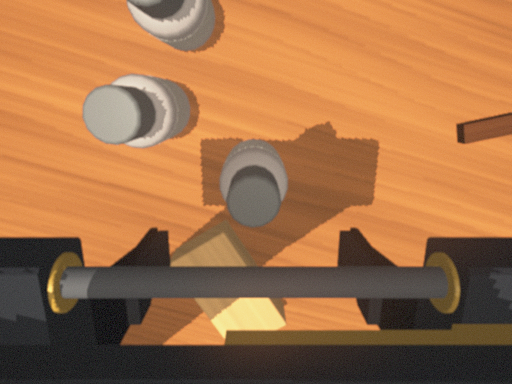

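Wrist view: D's cap top is at (254,197), 5 px from the prediction, or about 4 mm. C's cap is at (113,114). The calibration agrees.

Run:
```python
from h import *
d=img('wrist')
print(ray(d,254,197,.132),ray(d,113,114,.132))
```

```text
[ 0.4391597  -0.34990117  0.132     ] [ 0.46791281 -0.24367321  0.132     ]
```

{"fn": "carry_out", "kwargs": {
  "motion": [
    [[0.003,0.001,-0.02],0],
    [[0.003,0.001,-0.045],0],
    [[0.003,0.001,-0.07],0],
    [[0.003,0.001,-0.09],0],
    [[0.003,0.001,-0.102],0],
    [[0.003,0.001,-0.104],0],
    [[0.003,0.001,-0.104],0],
    [[0.003,0.001,-0.104],0]
  ]
}}

```text
time: 2.2
position: [0.4388, -0.3499, 0.0999]
tool_rot: [2.517, -1.879, 0.004]
ft_force: [0.5, 0.1, 0.6]
grip_width: 1.002
```

{"fn": "carry_out", "kwargs": {
  "motion": [
    [[0,0,0],0],
    [[0,0,0],0],
    [[0,0,0],0],
    [[0,0,0],0],
    [[0,0,0],0],
    [[0,0,0],0],
    [[0,0,0],0],
    [[0,0,0],0],
    [[0,0,0],0],
    [[0,0,0],0]
  ],
  "grip": 1,
  "squeeze": 25
}}

```text
time: 3.2
position: [0.4382, -0.3493, 0.0986]
tool_rot: [2.518, -1.879, 0.001]
ft_force: [-0.3, -0.8, -0.2]
grip_width: 0.454
```

{"fn": "carry_out", "kwargs": {
  "motion": [
    [[0,0,0.01],0],
    [[0,0,0.03],0],
    [[0,0,0.06],0],
    [[0,0,0.09],0],
    [[0,0.01,0.12],0],
    [[0.01,0.03,0.14],0],
    [[0.02,0.06,0.155],0],
    [[0.03,0.095,0.16],0],
    [[0.04,0.135,0.16],0],
    [[0.045,0.175,0.16],0],
    [[0.05,0.215,0.16],0],
    [[0.05,0.255,0.16],0],
    [[0.05,0.295,0.16],0],
    [[0.05,0.335,0.16],0],
    [[0.05,0.375,0.16],0],
    [[0.045,0.415,0.16],0],
    [[0.04,0.455,0.16],0],
    [[0.03,0.495,0.16],0],
    [[0.02,0.53,0.16],0],
    [[0.01,0.565,0.16],0]
  ]
}}

```text
time: 5.2
position: [0.4468, 0.2174, 0.2588]
tool_rot: [2.518, -1.877, 0.0]
ft_force: [1.2, -0.0, -2.4]
grip_width: 0.452
```

{"fn": "carry_out", "kwargs": {
  "motion": [
    [[-0.008,0.03,0],0],
    [[-0.012,0.055,0],0],
    [[-0.014,0.072,0],0],
    [[-0.015,0.08,0],0],
    [[-0.015,0.081,0],0],
    [[-0.015,0.081,0],0],
    [[-0.015,0.081,-0.01],0],
    [[-0.015,0.081,-0.03],0],
    [[-0.015,0.081,-0.055],0],
    [[-0.015,0.081,-0.08],0],
    [[-0.015,0.081,-0.105],0],
    [[-0.015,0.081,-0.125],0],
    [[-0.015,0.081,-0.138],0],
    [[-0.015,0.081,-0.145],0],
    [[-0.015,0.081,-0.148],0],
    [[-0.015,0.081,-0.148],0],
    [[-0.015,0.081,-0.148],0]
  ]
}}

```text
time: 6.9
position: [0.4337, 0.2973, 0.1114]
tool_rot: [-2.517, 1.878, -0.001]
ft_force: [0.2, 0.2, -2.8]
grip_width: 0.453
```

Run:
```python
from h import *
s=get_state();print(s['time'],s['position'],s['ft_force'],s['joint_positions'].round(2),s['grip_width'])
d=img('scene','s1');img('top','t1')
```

```text
6.9 [0.43368583 0.29726049 0.11142104] [ 0.21161412  0.16754392 -2.83790257] [ 0.17  0.25 -0.92  1.87  0.22  1.13 -2.11] 0.452973512763764
```

View pics/s1.png

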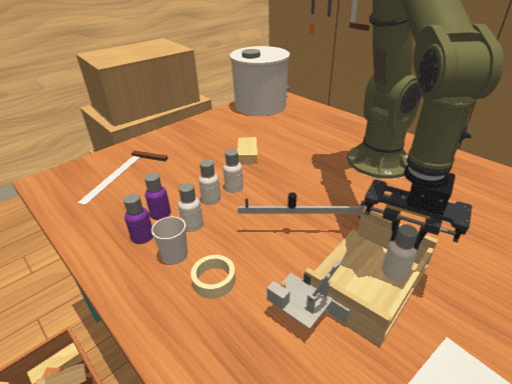

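The bottle hangs just above the carrier floor, clear of the panels. I'll set it down.

{"fn": "carry_out", "kwargs": {
  "motion": [
    [[0,0,-0.002],0],
    [[0,0,-0.004],0],
    [[0,0,-0.0055],0],
    [[0,0,-0.0065],0],
    [[0,0,-0.007],0],
    [[0,0,-0.007],0],
    [[0,0,-0.007],0]
  ]
}}

```text
time: 7.7
position: [0.4336, 0.297, 0.1046]
tool_rot: [-2.518, 1.879, -0.002]
ft_force: [-1.1, -2.5, 5.6]
grip_width: 0.448
```

{"fn": "carry_out", "kwargs": {
  "motion": [
    [[0,0,0],0],
    [[0,0,0],0],
    [[0,0,0],0],
    [[0,0,0],0],
    [[0,0,0],0],
    [[0,0,0.02],0],
    [[0,0,0.05],0],
    [[0,0,0.08],0],
    [[0.02,-0.03,0.1],0],
    [[0.03,-0.075,0.1],0],
    [[0.05,-0.12,0.1],0],
    [[0.05,-0.165,0.1],0],
    [[0.05,-0.21,0.1],0],
    [[0.05,-0.255,0.1],0],
    [[0.05,-0.3,0.1],0],
    [[0.05,-0.345,0.1],0],
    [[0.05,-0.39,0.1],0],
    [[0.045,-0.435,0.1],0],
    [[0.04,-0.475,0.1],0],
    [[0.036,-0.51,0.1],0]
  ],
  "grip": -1
}}

```text
time: 9.7
position: [0.4684, -0.2155, 0.2035]
tool_rot: [2.516, -1.88, 0.0]
ft_force: [0.8, -0.5, 0.1]
grip_width: 1.004
```

{"fn": "carry_out", "kwargs": {
  "motion": [
    [[-0.003,-0.03,0],0],
    [[-0.003,-0.031,0],0],
    [[-0.003,-0.031,0],0],
    [[-0.003,-0.031,0],0]
  ]
}}

```text
time: 10.1
position: [0.4665, -0.2427, 0.2035]
tool_rot: [-2.519, 1.876, 0.0]
ft_force: [0.2, 0.4, 0.8]
grip_width: 0.999
```

```bash
cat >> h.py <<'E'
def caps(save=None):
    "white-bottle cap centres from the wrist view: grey cap blobs -> z=.132 plane"
    d=img('wrist',save);im=d['pixels'];hsv=cv2.cvtColor(im,cv2.COLOR_BGR2HSV)
    m=((hsv[...,1]<40)&(hsv[...,2]>95)&(hsv[...,2]<140)).astype('u1')*255;m[235:]=0
    m=cv2.morphologyEx(m,cv2.MORPH_OPEN,np.ones((9,9)))
    n,l,s,c=cv2.connectedComponentsWithStats(m)
    for i in range(1,n):
        if s[i,4]>400:
            x,y,w,h=s[i,:4];print(s[i].tolist(),ray(d,x+w/2,y+h/2,.132).round(4))
    return d
E
python3 - <<'E'
from h import *
s=get_state();print(s['time'],s['position'],s['grip_width'])
d=caps('w2');print(proj(d,[.4673,-.2436,.132]))
t=img('top','t2')['pixels'];s=img('scene')['pixels']
cv2.imwrite('pics/m2.png',cv2.resize(np.hstack([d['pixels'],t[:,:400],]),None,fx=.85,fy=.85))
E
```

```text
10.1 [ 0.46652006 -0.24268145  0.20354217] 0.998843826126026
[243, 180, 38, 46, 1215] [ 0.4688 -0.2472  0.132 ]
[256.55151028 203.52727196]
```

View pics/m2.png

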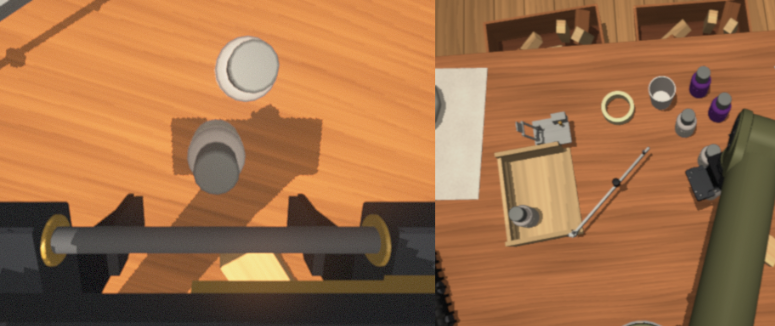

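D stands upright in the carrier. C's cap centre is at about wrist px (255,200), within 3 mm of the prediction.

{"fn": "carry_out", "kwargs": {
  "motion": [
    [[0.002,-0.001,-0.02],0],
    [[0.002,-0.001,-0.045],0],
    [[0.002,-0.001,-0.07],0],
    [[0.002,-0.001,-0.09],0],
    [[0.002,-0.001,-0.102],0],
    [[0.002,-0.001,-0.105],0],
    [[0.002,-0.001,-0.105],0],
    [[0.002,-0.001,-0.105],0]
  ]
}}

```text
time: 11.05
position: [0.469, -0.2453, 0.0997]
tool_rot: [-2.518, 1.878, -0.003]
ft_force: [0.1, -0.6, 0.1]
grip_width: 1.004
```

{"fn": "carry_out", "kwargs": {
  "motion": [
    [[0,0,0],0],
    [[0,0,0],0],
    [[0,0,0],0],
    [[0,0,0],0],
    [[0,0,0],0],
    [[0,0,0],0],
    [[0,0,0],0],
    [[0,0,0],0]
  ],
  "grip": 1
}}

```text
time: 11.85
position: [0.468, -0.2449, 0.0985]
tool_rot: [-2.518, 1.878, 0.001]
ft_force: [0.5, 0.8, 0.3]
grip_width: 0.452
```

{"fn": "carry_out", "kwargs": {
  "motion": [
    [[0,0,0.01],0],
    [[0,0,0.03],0],
    [[0,0,0.06],0],
    [[0,0,0.09],0],
    [[0,0.01,0.12],0],
    [[0.01,0.03,0.14],0],
    [[0.02,0.06,0.155],0],
    [[0.03,0.095,0.16],0],
    [[0.04,0.135,0.16],0],
    [[0.045,0.175,0.16],0],
    [[0.05,0.215,0.16],0],
    [[0.055,0.255,0.16],0],
    [[0.06,0.295,0.16],0],
    [[0.065,0.335,0.16],0],
    [[0.07,0.375,0.16],0],
    [[0.074,0.415,0.16],0],
    [[0.074,0.455,0.16],0],
    [[0.074,0.49,0.16],0],
    [[0.074,0.52,0.16],0],
    [[0.074,0.54,0.16],0]
  ]
}}

```text
time: 13.85
position: [0.5411, 0.2975, 0.2586]
tool_rot: [-2.52, 1.875, 0.002]
ft_force: [0.1, 0.4, -2.9]
grip_width: 0.452
```

{"fn": "carry_out", "kwargs": {
  "motion": [
    [[0,0.01,0],0],
    [[0,0.012,0],0],
    [[0,0.012,0],0],
    [[0,0.012,-0.01],0],
    [[0,0.012,-0.03],0],
    [[0,0.012,-0.055],0],
    [[0,0.012,-0.08],0],
    [[0,0.012,-0.105],0],
    [[0,0.012,-0.125],0],
    [[0,0.012,-0.138],0],
    [[0,0.012,-0.145],0],
    [[0,0.012,-0.148],0],
    [[0,0.012,-0.15],0],
    [[0,0.012,-0.152],0],
    [[0,0.012,-0.154],0],
    [[0,0.012,-0.155],0],
    [[0,0.012,-0.155],0],
    [[0,0.012,-0.155],0]
  ]
}}

```text
time: 15.65
position: [0.5426, 0.3073, 0.1045]
tool_rot: [-2.517, 1.878, -0.001]
ft_force: [-1.4, 0.9, 2.3]
grip_width: 0.452
```

{"fn": "carry_out", "kwargs": {
  "motion": [
    [[0,0,0],0],
    [[0,0,0],0],
    [[0,0,0],0],
    [[0,0,0],0],
    [[0,0,0],0],
    [[0,0,0.02],0],
    [[0,0,0.05],0],
    [[0,0,0.08],0],
    [[0,-0.03,0.1],0],
    [[0,-0.075,0.1],0],
    [[0,-0.12,0.1],0],
    [[0,-0.165,0.1],0],
    [[0.01,-0.21,0.1],0],
    [[0.015,-0.255,0.1],0],
    [[0.015,-0.3,0.1],0],
    [[0.015,-0.345,0.1],0],
    [[0.015,-0.39,0.1],0],
    [[0.015,-0.435,0.1],0],
    [[0.015,-0.475,0.1],0],
    [[0.015,-0.51,0.1],0]
  ],
  "grip": -1
}}

```text
time: 17.65
position: [0.5566, -0.2059, 0.2036]
tool_rot: [2.516, -1.88, 0.001]
ft_force: [-0.1, 0.2, -0.7]
grip_width: 1.002
```

{"fn": "carry_out", "kwargs": {
  "motion": [
    [[0,-0.04,0],0],
    [[0,-0.043,0],0],
    [[0,-0.043,0],0],
    [[0,-0.043,0],0]
  ]
}}

```text
time: 18.05
position: [0.5575, -0.2443, 0.2036]
tool_rot: [-2.519, 1.876, 0.001]
ft_force: [0.2, 0.2, -0.6]
grip_width: 0.998
```

Run:
```python
from h import *
s=get_state();print(s['time'],s['position'],s['grip_width'])
d=caps('w3');print(proj(d,[.559,-.246,.132]))
t=img('top','t3')['pixels']
cv2.imwrite('pics/m3.png',cv2.resize(np.hstack([d['pixels'],t[:,:400],]),None,fx=.85,fy=.85))
```

```text
18.05 [ 0.55747435 -0.24429608  0.20358913] 0.998247938644102
[247, 181, 35, 45, 1204] [ 0.5599 -0.2507  0.132 ]
[257.92136763 202.83690467]
```

View pics/m3.png

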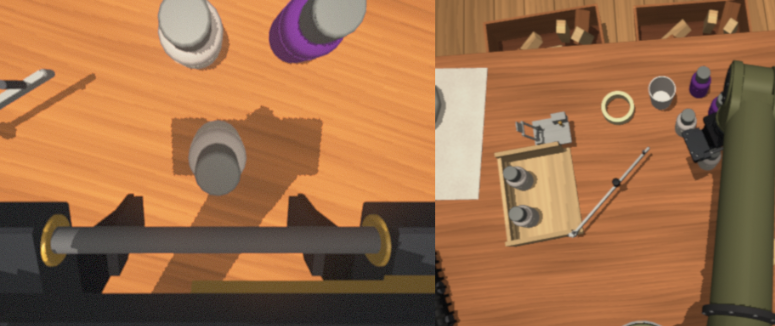

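Two bottles now stand in the carrier's back row. B's cap is at (256,201), as predicted.

{"fn": "carry_out", "kwargs": {
  "motion": [
    [[0.002,-0.002,-0.02],0],
    [[0.002,-0.002,-0.045],0],
    [[0.002,-0.002,-0.07],0],
    [[0.002,-0.002,-0.09],0],
    [[0.002,-0.002,-0.102],0],
    [[0.002,-0.002,-0.105],0],
    [[0.002,-0.002,-0.105],0],
    [[0.002,-0.002,-0.105],0]
  ]
}}

```text
time: 18.95
position: [0.56, -0.2481, 0.0999]
tool_rot: [-2.518, 1.878, -0.003]
ft_force: [-0.3, -0.3, -0.0]
grip_width: 1.002
```

{"fn": "carry_out", "kwargs": {
  "motion": [
    [[0,0,0],0],
    [[0,0,0],0],
    [[0,0,0],0],
    [[0,0,0],0],
    [[0,0,0],0],
    [[0,0,0],0],
    [[0,0,0],0],
    [[0,0,0],0]
  ],
  "grip": 1
}}

```text
time: 19.75
position: [0.5591, -0.2479, 0.0985]
tool_rot: [-2.518, 1.878, 0.0]
ft_force: [-0.1, 1.0, -0.2]
grip_width: 0.458
```

{"fn": "carry_out", "kwargs": {
  "motion": [
    [[0,0,0.01],0],
    [[0,0,0.03],0],
    [[0,0,0.06],0],
    [[0,0,0.09],0],
    [[0,0.01,0.12],0],
    [[-0.01,0.03,0.14],0],
    [[-0.02,0.06,0.155],0],
    [[-0.03,0.095,0.16],0],
    [[-0.04,0.135,0.16],0],
    [[-0.05,0.175,0.16],0],
    [[-0.06,0.215,0.16],0],
    [[-0.07,0.255,0.16],0],
    [[-0.08,0.295,0.16],0],
    [[-0.09,0.335,0.16],0],
    [[-0.1,0.37,0.16],0],
    [[-0.107,0.4,0.16],0],
    [[-0.112,0.425,0.16],0],
    [[-0.116,0.445,0.16],0],
    [[-0.118,0.454,0.16],0],
    [[-0.118,0.455,0.16],0]
  ]
}}

```text
time: 21.75
position: [0.4406, 0.208, 0.2589]
tool_rot: [-2.52, 1.875, -0.001]
ft_force: [0.6, 0.4, -1.6]
grip_width: 0.452
```

{"fn": "carry_out", "kwargs": {
  "motion": [
    [[0,0,0],0],
    [[0,0,0],0],
    [[0,0,-0.01],0],
    [[0,0,-0.03],0],
    [[0,0,-0.055],0],
    [[0,0,-0.08],0],
    [[0,0,-0.105],0],
    [[0,0,-0.125],0],
    [[0,0,-0.138],0],
    [[0,0,-0.145],0],
    [[0,0,-0.148],0],
    [[0,0,-0.15],0],
    [[0,0,-0.152],0],
    [[0,0,-0.154],0],
    [[0,0,-0.155],0],
    [[0,0,-0.155],0],
    [[0,0,-0.155],0]
  ]
}}

```text
time: 23.45
position: [0.4417, 0.2072, 0.1043]
tool_rot: [-2.517, 1.878, -0.002]
ft_force: [-0.3, 0.0, 4.7]
grip_width: 0.454
```

{"fn": "carry_out", "kwargs": {
  "motion": [
    [[0,0,0],0],
    [[0,0,0],0],
    [[0,0,0],0],
    [[0,0,0],0],
    [[0,0,0],0],
    [[0,0,0.02],0],
    [[0,0,0.05],0],
    [[0,0,0.08],0],
    [[0.01,-0.03,0.1],0],
    [[0.03,-0.07,0.1],0],
    [[0.05,-0.11,0.1],0],
    [[0.075,-0.15,0.1],0],
    [[0.1,-0.19,0.1],0],
    [[0.125,-0.23,0.1],0],
    [[0.15,-0.27,0.1],0],
    [[0.175,-0.31,0.1],0],
    [[0.195,-0.345,0.1],0],
    [[0.21,-0.375,0.1],0],
    [[0.22,-0.39,0.1],0],
    [[0.223,-0.395,0.1],0]
  ],
  "grip": -1
}}

```text
time: 25.45
position: [0.6643, -0.1911, 0.2023]
tool_rot: [2.514, -1.883, -0.002]
ft_force: [0.5, 0.4, 1.0]
grip_width: 1.001
```

{"fn": "carry_out", "kwargs": {
  "motion": [
    [[0,0,0],0],
    [[0,0,0],0]
  ]
}}

```text
time: 25.65
position: [0.6639, -0.1862, 0.2037]
tool_rot: [-2.519, 1.876, 0.001]
ft_force: [-0.1, 0.8, 0.9]
grip_width: 1.003
```

Run:
```python
from h import *
s=get_state();print(s['time'],s['position'],s['grip_width'])
d=caps('w4');print(proj(d,[.6653,-.188,.132]))
t=img('top','t4')['pixels']
cv2.imwrite('pics/m4.png',cv2.resize(np.hstack([d['pixels'],t[:,:400],]),None,fx=.85,fy=.85))
```

```text
25.65 [ 0.6638679  -0.18619669  0.20365921] 1.0032090780465999
[247, 178, 36, 39, 1036] [ 0.6706 -0.1916  0.132 ]
[258.05913176 202.94205901]
```

View pics/m4.png

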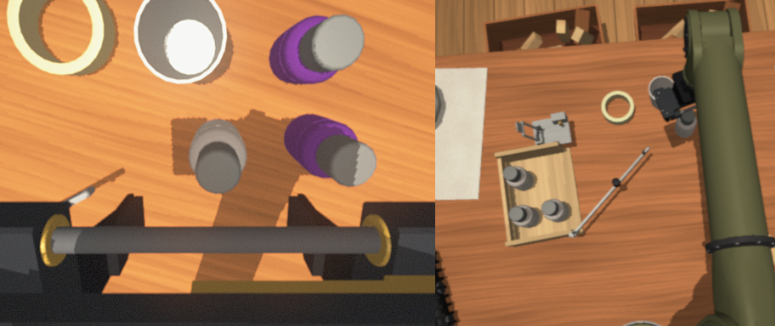

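Three are placed and upright. A's cap is at (256,198), and the purple bottle's cap is about 105 mm away along the jaw axis, so the fingers clear it.

{"fn": "carry_out", "kwargs": {
  "motion": [
    [[0.004,-0.002,-0.02],0],
    [[0.004,-0.002,-0.045],0],
    [[0.004,-0.002,-0.07],0],
    [[0.004,-0.002,-0.09],0],
    [[0.004,-0.002,-0.102],0],
    [[0.004,-0.002,-0.105],0],
    [[0.004,-0.002,-0.105],0],
    [[0.004,-0.002,-0.105],0]
  ]
}}

```text
time: 26.55
position: [0.6689, -0.19, 0.1001]
tool_rot: [-2.518, 1.878, -0.003]
ft_force: [0.8, 0.5, -0.5]
grip_width: 1.001
```

{"fn": "carry_out", "kwargs": {
  "motion": [
    [[0,0,0],0],
    [[0,0,0],0],
    [[0,0,0],0],
    [[0,0,0],0],
    [[0,0,0],0],
    [[0,0,0],0],
    [[0,0,0],0],
    [[0,0,0],0]
  ],
  "grip": 1
}}

```text
time: 27.35
position: [0.6681, -0.1898, 0.0985]
tool_rot: [-2.518, 1.878, 0.0]
ft_force: [-0.2, 0.4, -0.5]
grip_width: 0.457
```

{"fn": "carry_out", "kwargs": {
  "motion": [
    [[0,0,0.01],0],
    [[0,0,0.03],0],
    [[0,0,0.06],0],
    [[0,0,0.09],0],
    [[0,0.01,0.12],0],
    [[-0.01,0.03,0.14],0],
    [[-0.02,0.055,0.155],0],
    [[-0.03,0.085,0.16],0],
    [[-0.04,0.12,0.16],0],
    [[-0.05,0.155,0.16],0],
    [[-0.06,0.19,0.16],0],
    [[-0.07,0.225,0.16],0],
    [[-0.08,0.26,0.16],0],
    [[-0.09,0.295,0.16],0],
    [[-0.1,0.33,0.16],0],
    [[-0.107,0.36,0.16],0],
    [[-0.112,0.385,0.16],0],
    [[-0.116,0.4,0.16],0],
    [[-0.117,0.408,0.16],0],
    [[-0.117,0.408,0.16],0]
  ]
}}

```text
time: 29.35
position: [0.551, 0.2184, 0.2587]
tool_rot: [2.519, -1.877, 0.0]
ft_force: [-0.4, 0.3, -2.4]
grip_width: 0.454
```

{"fn": "carry_out", "kwargs": {
  "motion": [
    [[0,0,0],0],
    [[0,0,0],0],
    [[0,0,-0.01],0],
    [[0,0,-0.03],0],
    [[0,0,-0.055],0],
    [[0,0,-0.08],0],
    [[0,0,-0.105],0],
    [[0,0,-0.125],0],
    [[0,0,-0.138],0],
    [[0,0,-0.145],0],
    [[0,0,-0.148],0],
    [[0,0,-0.15],0],
    [[0,0,-0.152],0],
    [[0,0,-0.154],0],
    [[0,0,-0.155],0],
    [[0,0,-0.155],0],
    [[0,0,-0.155],0]
  ]
}}

```text
time: 31.05
position: [0.5516, 0.2182, 0.1044]
tool_rot: [-2.517, 1.878, -0.002]
ft_force: [0.4, -0.1, 3.1]
grip_width: 0.455
```

All four are placed. I'll release, back off with fingers shut to the front side of the knob, and compute the arc for pushing it.

{"fn": "carry_out", "kwargs": {
  "motion": [
    [[0,0,0],0],
    [[0,0,0],0],
    [[0,0,0],0],
    [[0,0,0],0],
    [[0,0,0],0],
    [[0,0,0.02],0],
    [[0,0,0.05],0],
    [[0,0,0.08],0],
    [[-0.01,-0.03,0.1],0.06],
    [[-0.025,-0.065,0.1],0.14],
    [[-0.04,-0.1,0.1],0.22],
    [[-0.055,-0.135,0.1],0.3],
    [[-0.07,-0.17,0.1],0.38],
    [[-0.08,-0.2,0.1],0.45],
    [[-0.0875,-0.22,0.1],0.48],
    [[-0.0875,-0.22,0.1],0.48],
    [[-0.0875,-0.22,0.1],0.48]
  ],
  "grip": -1
}}

```text
time: 32.75
position: [0.4637, -0.0019, 0.2037]
tool_rot: [-2.892, 1.228, -0.001]
ft_force: [0.3, 0.5, 0.2]
grip_width: 1.003
```

{"fn": "carry_out", "kwargs": {
  "motion": [
    [[0,0,0],0],
    [[0,0,0],0],
    [[0,0,0],0],
    [[0,0,0],0],
    [[0,0,0],0],
    [[0,0,0],0],
    [[0,0,0],0],
    [[0,0,0],0]
  ],
  "grip": 1
}}

```text
time: 33.55
position: [0.4636, -0.0021, 0.2036]
tool_rot: [2.892, -1.226, 0.0]
ft_force: [0.1, -1.2, 0.8]
grip_width: 0.357
```

Run:
```python
from h import *
s=get_state();print(s['time'],s['position'],s['joint_positions'].round(2),s['grip_width'],s['tool_rot'])
h=np.array([.370,.1532]);c=np.array([.4645,-.002])
for th in(.895,.8,.7,.6,.5,.4,.3,.2,.1,.05,.02,0,-.03):
    az=np.radians(5.42)-th;p=h+.177*np.array([np.cos(az),np.sin(az)])+.0205*np.array([np.sin(az),-np.cos(az)])
    print(th,(p-c).round(4),'turn',round(az-np.radians(-73.4)-.48,3))
t=img('top','t5')['pixels'];w=img('wrist')['pixels']
cv2.imwrite('pics/m5.png',cv2.resize(np.hstack([w,t[:,:400],]),None,fx=.85,fy=.85))
```

```text
33.55 [ 0.4635898  -0.00211673  0.20358598] [ 0.82 -0.05 -0.83  1.89 -0.04  1.28 -0.8 ] 0.35664770427499665 [ 2.89224871e+00 -1.22638959e+00  4.81032826e-05]
0.895 [0.0141 0.0139] turn 0.001
0.8 [0.027  0.0248] turn 0.096
0.7 [0.0394 0.0376] turn 0.196
0.6 [0.0504 0.0516] turn 0.296
0.5 [0.0601 0.0666] turn 0.396
0.4 [0.0681 0.0824] turn 0.496
0.3 [0.0746 0.099 ] turn 0.596
0.2 [0.0794 0.1162] turn 0.696
0.1 [0.0824 0.1337] turn 0.796
0.05 [0.0832 0.1426] turn 0.846
0.02 [0.0835 0.1479] turn 0.876
0 [0.0836 0.1515] turn 0.896
-0.03 [0.0837 0.1569] turn 0.926
```

View pics/m5.png

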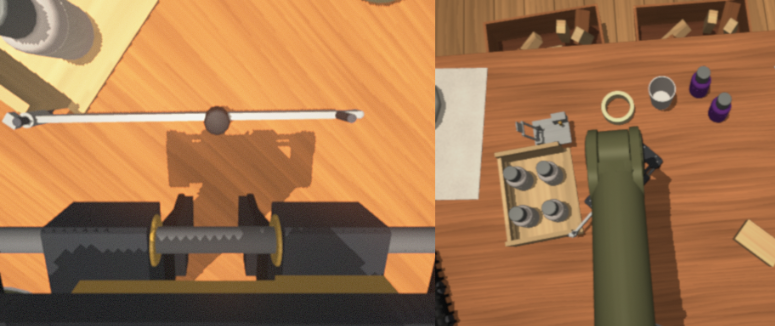

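Four bottles stand in the carrier. The bar runs parallel to the jaws, with the knob centred at wrist px (255,141). I'll descend and push.

{"fn": "carry_out", "kwargs": {
  "motion": [
    [[0,0,-0.02],0],
    [[0,0,-0.045],0],
    [[0,0,-0.07],0],
    [[0,0,-0.09],0],
    [[0,0,-0.104],0],
    [[0,0,-0.106],0],
    [[0,0,-0.106],0],
    [[0,0,-0.106],0]
  ]
}}

```text
time: 34.45
position: [0.4645, -0.0021, 0.0985]
tool_rot: [-2.892, 1.226, -0.003]
ft_force: [0.1, 0.6, 1.4]
grip_width: 0.007
```

{"fn": "carry_out", "kwargs": {
  "motion": [
    [[0.005,0.005,0],0],
    [[0.01,0.01,0],0],
    [[0.0141,0.0139,0],0],
    [[0.0205,0.0193,0],0.048],
    [[0.027,0.0248,0],0.096],
    [[0.0332,0.0312,0],0.146],
    [[0.0394,0.0376,0],0.196],
    [[0.0449,0.0446,0],0.246],
    [[0.0504,0.0516,0],0.296],
    [[0.0553,0.059,0],0.346],
    [[0.0601,0.0666,0],0.396],
    [[0.0641,0.0745,0],0.446],
    [[0.0681,0.0824,0],0.496],
    [[0.0714,0.0907,0],0.546],
    [[0.0746,0.099,0],0.596],
    [[0.077,0.1076,0],0.646],
    [[0.0794,0.1162,0],0.696],
    [[0.081,0.125,0],0.746],
    [[0.0817,0.129,0],0.771],
    [[0.0817,0.129,0],0.771]
  ]
}}

```text
time: 36.45
position: [0.545, 0.1281, 0.0975]
tool_rot: [-3.141, 0.045, 0.001]
ft_force: [0.1, 0.2, -0.5]
grip_width: 0.006
```

Run:
```python
from h import *
s=get_state();print(s['time'],s['position'],s['ft_force'],s['grip_width'])
t=img('top','t6')['pixels'];w=img('scene')['pixels']
cv2.imwrite('pics/m6.png',np.hstack([cv2.resize(w[180:360,200:450],None,fx=1.6,fy=1.6),cv2.resize(t[110:290,60:260],None,fx=1.6,fy=1.6)]))
```

```text
36.45 [0.5449707  0.12812308 0.09754839] [ 0.12819364  0.21951455 -0.45761538] 0.005684017561210539
```

View pics/m6.png

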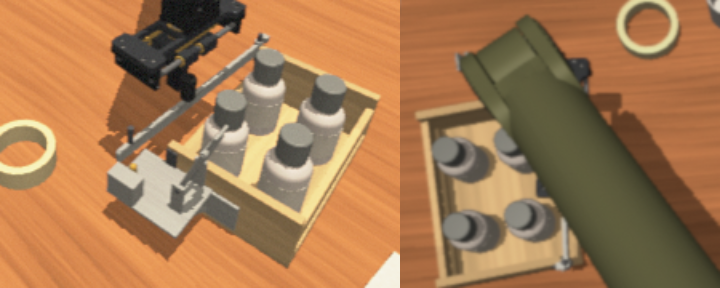

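The bar is nearly shut. I'll keep pushing, through the roller.

{"fn": "carry_out", "kwargs": {
  "motion": [
    [[0.0007,0.0045,0],0.025],
    [[0.001,0.009,0],0.05],
    [[0.0015,0.0135,0],0.075],
    [[0.0018,0.016,0],0.09],
    [[0.0018,0.0185,0],0.105],
    [[0.0019,0.0205,0],0.115],
    [[0.0019,0.0225,0],0.125],
    [[0.002,0.024,0],0.125],
    [[0.002,0.025,0],0.125],
    [[0.002,0.025,0],0.125]
  ]
}}

```text
time: 37.55
position: [0.548, 0.1428, 0.0972]
tool_rot: [3.125, 0.139, -0.004]
ft_force: [-2.5, -17.2, 5.9]
grip_width: 0.003
```

Run:
```python
from h import *
s=get_state();print(s['time'],s['position'],s['ft_force'],s['grip_width'],s['joint_positions'].round(2))
d=img('scene','s7');w=d['pixels']
c=np.load('car.npz');o=c['o'];yaw=float(c['yaw']);Rm=np.array([[np.cos(yaw),-np.sin(yaw)],[np.sin(yaw),np.cos(yaw)]])
for q in((-.092,-.16,.117),(-.092,-.185,.09),(-.035,-.16,.096)):
    print(proj(d,[*(o+Rm@q[:2]),q[2]]))
cv2.imwrite('pics/m7.png',cv2.resize(w[180:360,220:420],None,fx=3.3,fy=3.3,interpolation=cv2.INTER_CUBIC))
```

```text
37.55 [0.54802942 0.14277195 0.09724269] [ -2.49783317 -17.15750503   5.86481359] 0.0032664618913067624 [ 0.52  0.42 -0.99  1.78  0.39  1.16 -0.51]
[293.73721802 267.25409262]
[285.74328025 283.87185248]
[317.11209546 289.19291578]
```

View pics/m7.png

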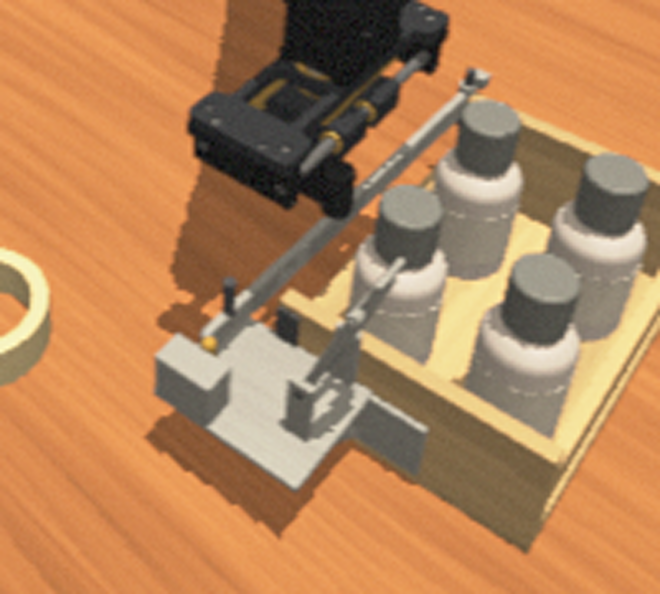

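The pin is at about (289,268) in the scene view, against (294,267) expected when shut. The bar end is on the roller, with 17 N on the fingers. I'll push further.

{"fn": "carry_out", "kwargs": {
  "motion": [
    [[0,0.002,0],0],
    [[0,0.004,0],0],
    [[0,0.006,0],0],
    [[0,0.008,0],0],
    [[0,0.008,0],0],
    [[0,0.008,0],0]
  ]
}}

```text
time: 38.2
position: [0.5481, 0.1432, 0.0972]
tool_rot: [3.114, 0.131, -0.009]
ft_force: [-6.6, -30.3, 14.9]
grip_width: 0.001
```

No motion as the force rose to 30 N, so it's likely at the stop. I'll back off and check.

{"fn": "carry_out", "kwargs": {
  "motion": [
    [[0,-0.01,0],0],
    [[0,-0.025,0],0],
    [[0,-0.045,0],0],
    [[0,-0.07,0.03],0],
    [[0,-0.09,0.07],0],
    [[0,-0.11,0.1],0],
    [[0,-0.13,0.1],0],
    [[0,-0.13,0.1],0]
  ]
}}

```text
time: 39.0
position: [0.5482, 0.0267, 0.1983]
tool_rot: [3.137, 0.14, 0.003]
ft_force: [-0.3, -0.9, 0.3]
grip_width: 0.006
```

Run:
```python
from h import *
s=get_state();print(s['time'],s['position'],s['ft_force'])
d=img('top','t8');im=d['pixels']
c=np.load('car.npz');o=c['o'];yaw=float(c['yaw']);Rm=np.array([[np.cos(yaw),-np.sin(yaw)],[np.sin(yaw),np.cos(yaw)]])
for q in((-.092,-.16,.117),(-.092,-.045,.13),(-.035,-.16,.096)):
    print(proj(d,[*(o+Rm@q[:2]),q[2]]))
D=img('scene','s8');w=D['pixels']
a=cv2.resize(im[120:210,90:190],(500,450),interpolation=cv2.INTER_CUBIC);b=cv2.resize(w[250:325,255:355],(300*2,450),interpolation=cv2.INTER_CUBIC)
cv2.imwrite('pics/m8.png',np.hstack([a,b[:,:300]]))
```

```text
39.0 [0.54816008 0.02673378 0.19829136] [-0.26951972 -0.89255815  0.26916053]
[143.13213801 151.12763189]
[148.71957736 196.61828319]
[121.52639372 157.66709051]
```

View pics/m8.png

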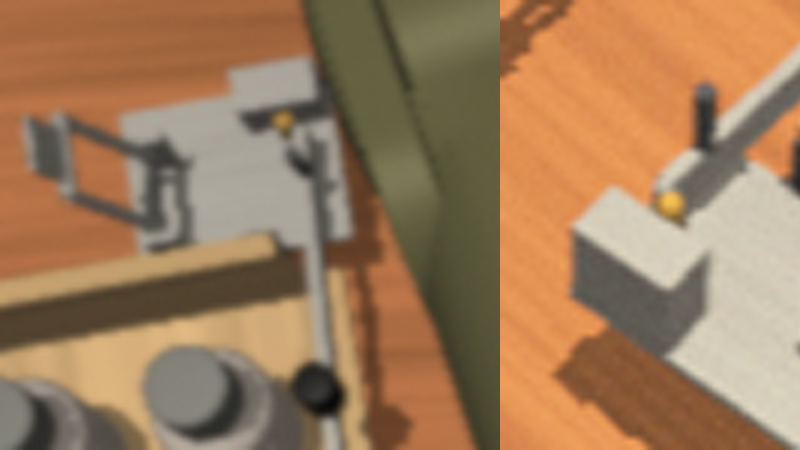

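Not shut yet: the pin is at about (150,151) against (143,151) expected, so roughly θ≈0.05, right on the roller. I'll push at the pin, where the lever arm is longer.

{"fn": "carry_out", "kwargs": {
  "motion": [
    [[0.03,0.02,0],0],
    [[0.07,0.05,0],0],
    [[0.1,0.075,0],0],
    [[0.114,0.09,-0.02],0],
    [[0.114,0.09,-0.06],0],
    [[0.114,0.09,-0.09],0],
    [[0.114,0.09,-0.1],0],
    [[0.114,0.09,-0.1],0],
    [[0.114,0.1,-0.1],0],
    [[0.114,0.11,-0.1],0],
    [[0.114,0.117,-0.1],0],
    [[0.114,0.122,-0.1],0],
    [[0.114,0.127,-0.1],0],
    [[0.114,0.131,-0.1],0],
    [[0.114,0.135,-0.1],0],
    [[0.114,0.138,-0.1],0],
    [[0.114,0.141,-0.1],0],
    [[0.114,0.141,-0.1],0],
    [[0.114,0.141,-0.1],0]
  ]
}}

```text
time: 41.0
position: [0.6616, 0.1578, 0.0981]
tool_rot: [3.12, 0.133, -0.008]
ft_force: [-8.0, -20.8, 13.3]
grip_width: 0.007
```

Run:
```python
from h import *
s=get_state();print(s['time'],s['position'],s['ft_force'])
D=img('scene','s9');w=D['pixels']
cv2.imwrite('pics/m9.png',cv2.resize(w[210:330,245:365],(600,600),interpolation=cv2.INTER_CUBIC))
```

```text
41.0 [0.66161756 0.15782296 0.0981328 ] [ -7.9851763  -20.78607081  13.31258934]
```

View pics/m9.png

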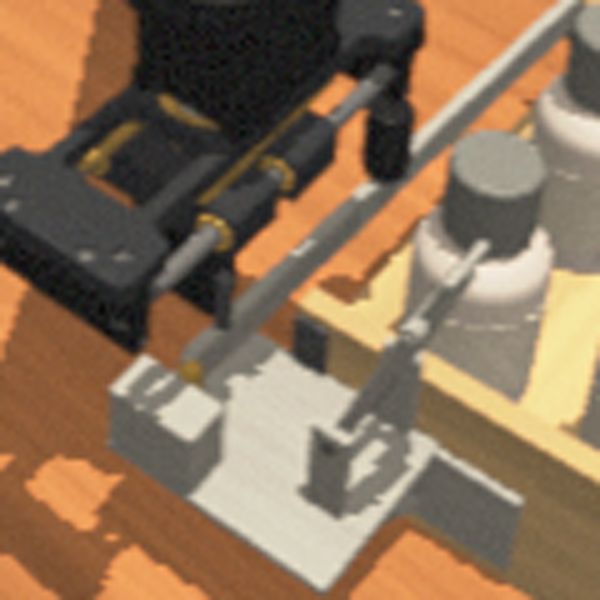

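The bar is now at roughly θ≈0.03 and still rising over the roller. I'll push on in small steps.

{"fn": "carry_out", "kwargs": {
  "motion": [
    [[0,0.002,0],0],
    [[0,0.004,0],0],
    [[0,0.006,0],0],
    [[0,0.006,0],0],
    [[0,0.006,0],0]
  ]
}}

```text
time: 41.55
position: [0.6622, 0.1704, 0.0975]
tool_rot: [3.129, 0.14, -0.002]
ft_force: [-1.3, -10.8, 3.4]
grip_width: 0.006
```

It snapped home: TCP y jumped 12 mm and the force dropped. I'll back off, recheck the bar numerically, and solve for the loop angle.

{"fn": "carry_out", "kwargs": {
  "motion": [
    [[0,-0.01,0],0],
    [[0,-0.03,0],0],
    [[0,-0.06,0.02],0],
    [[0,-0.09,0.06],0],
    [[0,-0.12,0.1],0],
    [[0,-0.12,0.14],0],
    [[0,-0.12,0.16],0],
    [[0,-0.12,0.16],0]
  ]
}}

```text
time: 42.35
position: [0.6629, 0.0582, 0.2617]
tool_rot: [-3.136, -0.148, -0.011]
ft_force: [0.8, 0.7, -0.6]
grip_width: 0.002
```

Run:
```python
from h import *
s=get_state();print(s['time'],s['position'],s['ft_force'],s['joint_positions'].round(2))
d=img('top','t10');D=img('scene','s10')
c=np.load('car.npz');o=c['o'];yaw=float(c['yaw']);Rm=np.array([[np.cos(yaw),-np.sin(yaw)],[np.sin(yaw),np.cos(yaw)]])
P=lambda x,y,z:[*(o+Rm@[x,y]),z]
for f in np.arange(1.6,2.45,.1):
    q=P(-.035-.092*np.cos(f),-.16,.096+.092*np.sin(f));print(round(f,2),proj(d,q).round(1),proj(D,q).round(1))
# knob: dark blob in both views
for n,v,e in(('top',d,P(-.092,-.045,.13)),('scene',D,P(-.092,-.045,.13))):
    u=proj(v,e).astype(int);x0,y0=u-14
    m=(v['pixels'][y0:y0+28,x0:x0+28].max(2)<45).astype('u1');k,l,st,ce=cv2.connectedComponentsWithStats(m)
    print(n,'expect',proj(v,e).round(1),[(ce[i]+[x0,y0]).round(1).tolist()+st[i,:5].tolist() for i in range(1,k) if st[i,4]>8])
```

```text
42.35 [0.66293464 0.05820651 0.26172961] [ 0.77724401  0.67597775 -0.63814691] [ 0.55  0.5  -0.98  1.33  0.41  1.51 -0.3 ]
1.6 [110.  146.6] [322.3 256.8]
1.7 [106.  147.4] [326.7 259.6]
1.8 [102.2 148.3] [331.1 262.7]
1.9 [ 98.6 149.3] [335.3 266.2]
2.0 [ 95.3 150.4] [339.4 269.9]
2.1 [ 92.2 151.5] [343.3 274. ]
2.2 [ 89.5 152.8] [346.8 278.1]
2.3 [ 87.2 154. ] [350.1 282.5]
2.4 [ 85.2 155.3] [353.  286.9]
top expect [148.7 196.6] [[147.8, 195.8, 12, 12, 6, 5, 12], [151.0, 200.6, 12, 15, 9, 7, 27]]
scene expect [325.6 231.9] [[324.8, 240.1, 10, 18, 9, 10, 66]]
```

Both views agree on loop φ≈1.9 (top (98.6,149.3), scene (335,266)), and the knob is now where a shut bar puts it. I'll move behind the loop.

{"fn": "carry_out", "kwargs": {
  "motion": [
    [[0,0.03,0.01],0],
    [[-0.002,0.07,0.01],0],
    [[-0.004,0.11,0.01],0],
    [[-0.006,0.15,0.01],0],
    [[-0.009,0.19,0.01],0],
    [[-0.012,0.225,0.01],0],
    [[-0.014,0.25,0.005],0],
    [[-0.0144,0.26,0],0],
    [[-0.0144,0.26,-0.01],0],
    [[-0.0144,0.26,-0.035],0],
    [[-0.0144,0.26,-0.06],0],
    [[-0.0144,0.26,-0.083],0],
    [[-0.0144,0.26,-0.093],0],
    [[-0.0144,0.26,-0.093],0],
    [[-0.0144,0.26,-0.093],0]
  ]
}}

```text
time: 43.95
position: [0.6476, 0.316, 0.1652]
tool_rot: [-3.138, -0.145, -0.001]
ft_force: [-0.7, -0.5, -0.4]
grip_width: 0.006
```

{"fn": "carry_out", "kwargs": {
  "motion": [
    [[0.001,-0.01,0],0],
    [[0.002,-0.02,0],0],
    [[0.003,-0.03,0],0],
    [[0.004,-0.04,0],0],
    [[0.005,-0.05,0],0],
    [[0.006,-0.06,0],0],
    [[0.0065,-0.07,0],0],
    [[0.0075,-0.08,0],0],
    [[0.0085,-0.09,0],0],
    [[0.0095,-0.1,0],0],
    [[0.0105,-0.11,0],0],
    [[0.0115,-0.12,0],0],
    [[0.0123,-0.1294,0],0],
    [[0.0123,-0.1294,0],0],
    [[0.0123,-0.1294,0],0]
  ]
}}

```text
time: 45.45
position: [0.6593, 0.187, 0.1646]
tool_rot: [3.138, 0.146, 0.0]
ft_force: [0.3, 0.5, -0.0]
grip_width: 0.005
```

{"fn": "carry_out", "kwargs": {
  "motion": [
    [[0.0005,-0.005,-0.005],0],
    [[0.001,-0.01,-0.009],0],
    [[0.0015,-0.015,-0.016],0],
    [[0.002,-0.02,-0.024],0],
    [[0.0025,-0.025,-0.031],0],
    [[0.003,-0.03,-0.039],0],
    [[0.0035,-0.035,-0.046],0],
    [[0.0036,-0.038,-0.054],0],
    [[0.0036,-0.038,-0.06],0],
    [[0.0036,-0.038,-0.064],0],
    [[0.0036,-0.038,-0.067],0],
    [[0.0036,-0.038,-0.069],0],
    [[0.0036,-0.038,-0.069],0]
  ]
}}

```text
time: 46.75
position: [0.6628, 0.1495, 0.098]
tool_rot: [3.137, 0.148, 0.001]
ft_force: [-4.6, -2.8, 10.7]
grip_width: 0.004
```

Run:
```python
from h import *
s=get_state();print(s['time'],s['position'],s['ft_force'])
```

```text
46.75 [0.66279621 0.14948457 0.09803255] [-4.58798317 -2.79912263 10.68368802]
```

It is pressing on something at z≈98 mm, the height of the level tab's top. I'll lift clear and use the last picture.

{"fn": "carry_out", "kwargs": {
  "motion": [
    [[0,0,0.01],0],
    [[0,0,0.04],0],
    [[0,0,0.08],0],
    [[0,-0.03,0.12],0],
    [[0,-0.07,0.15],0],
    [[0,-0.11,0.15],0],
    [[0,-0.15,0.15],0],
    [[0,-0.19,0.15],0],
    [[0,-0.23,0.15],0],
    [[-0.02,-0.27,0.15],0],
    [[-0.04,-0.31,0.15],0],
    [[-0.04,-0.33,0.15],0],
    [[-0.04,-0.33,0.15],0],
    [[-0.04,-0.33,0.15],0],
    [[-0.04,-0.33,0.15],0]
  ]
}}

```text
time: 48.25
position: [0.6237, -0.1773, 0.2459]
tool_rot: [-3.136, -0.154, -0.002]
ft_force: [0.3, 0.1, 0.1]
grip_width: 0.008
```

Run:
```python
from h import *
d=img('top','tf');D=img('scene','sf')
c=np.load('car.npz');o=c['o'];yaw=float(c['yaw']);Rm=np.array([[np.cos(yaw),-np.sin(yaw)],[np.sin(yaw),np.cos(yaw)]])
P=lambda x,y,z:[*(o+Rm@[x,y]),z]
for n,q in(('tab',P(-.127,-.16,.098)),('pin',P(-.092,-.16,.117)),('knob',P(-.092,-.045,.13))):print(n,proj(d,q).round(1),proj(D,q).round(1))
a=cv2.resize(d['pixels'][115:295,60:260],(440,396),interpolation=cv2.INTER_CUBIC)
b=cv2.resize(D['pixels'][235:335,255:355],(350,350),interpolation=cv2.INTER_CUBIC)
e=cv2.resize(D['pixels'],(250,188));f=cv2.resize(d['pixels'],(250,188))
L=np.zeros((590,800,3),'u1');L[:396,:440]=a;L[:350,445:795]=b;L[400:588,:250]=e;L[400:588,260:510]=f
cv2.imwrite('pics/mf.png',L)
```

```text
tab [159.1 150.9] [279.8 265.1]
pin [143.1 151.1] [293.7 267.3]
knob [148.7 196.6] [325.6 231.9]
```

View pics/mf.png

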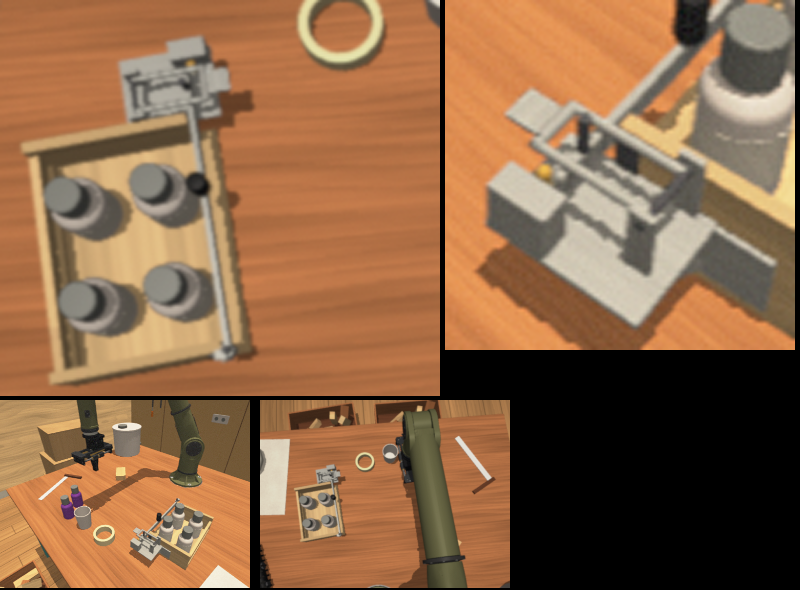

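The loop lies level around the pin: tab at scene px (281,266), against (280,265) predicted for flat. The bar is shut, four bottles are upright, and the robot is clear, so I'll hand in.

```bash
python3 -c "
from bench import ticket;print(ticket.close_job())"
```

```text
the job is handed in; nothing more can be done
None
```

The job is done and handed in at about 48 s on the robot's clock. Four glue bottles were on the bench, and all four now stand upright on the carrier floor in two rows of two. I then shut the keeper bar and threw the loop flat over its pin.

- **Bottles:** each one was lowered until the force showed floor contact before I let go. The last picture shows all four upright and clear of the bar.
- **Keeper bar:** my first push, on the knob, stalled on the roller at about 30 N. A check showed the bar still about 0.05 rad open. I then pushed at the pin instead, and the bar snapped in: the tool jumped 12 mm and the force dropped. Afterwards the knob matched the shut position to about 2 px in the top view. In the scene view only its lower part was picked out, so that view gave no real check.
- **Loop:** in the final picture the tab is at scene pixel (281, 266), against (280, 265) predicted for lying flat, and the pin stands inside the loop.
- **Other items:** I never touched the cup, the tape, the offcut or the purple bottles. I saw no sign of a bottle being knocked aside.

I did not re-measure the cup, tape and offcut at the end. The offcut was partly hidden by the arm in the final top view.

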